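# Fetch the fuse holder from behind the cap and pulley

### The job

Clear the black lens cap and the steel pulley off the white tray and stand both on the blue mat, then take the green glass fuse holder that lay behind them and lay it squarely in the middle of the orange cradle. With it in place, put the cap and the pulley back upright on the tray, each centred on the very spot where it stood at the start, not swapped, and leave the coin gauge and the screw jar behind the tray alone.

Things in the scene. Friction and masses are not known exactly. Their poses are not given: they have to be found in the camera images.
- lens_cap: black plastic dome lens cap, upright: skirt 64 mm diameter and 20 mm high, above it a straight neck 42 mm diameter from 22 to 44 mm (grip here), domed top, 55 mm tall; 50 to 90 g. Origin: centre of its underside, z up. Starts on one of the tray's two blue-outlined round spots, the pulley on the other; which varies.
- pulley: bright steel drive pulley, flat, hub up: grooved wheel 64 mm diameter, 22 mm thick, above it a hub 40 mm diameter up to 54 mm (grip here); 250 to 450 g. Origin: centre of its underside, z up. Cap and pulley centres stand 80 mm apart: 39 mm free between neck and hub, 16 mm lower down; open the fingers to about 64 mm there.
- fuse_holder: green glass fuse holder with square brass end blocks, lying: 96 mm long (its y axis), 24 mm wide and high, glass 22 mm thick at mid-length (grip here, closing along x); 55 to 105 g. Origin: centre of its underside, z up. Lies on the tray behind cap and pulley, parallel to their row, 8 mm from them: no finger fits between until they are gone.
- bay: white sheet-metal tray, fixed; place and yaw vary. Origin at table height, x to its back, y left. Floor 3 mm thick, x -95 to 80, y +-105 mm; back lip (x = 78) 20 mm high, side lips 10 mm high, front open. Spots centred at x = -52, y = +-40 mm; the fuse holder lies near x = 0, y = 0 (each thing up to 2 mm off).
- mat: plain blue mat, fixed, 220 mm along its x, 150 mm along its y, 3 mm thick; origin: centre of its underside. The side area for the cap and pulley; left or right of the tray.
- cradle: orange plastic cradle, fixed, on the other side of the tray from the mat: bar 34 mm wide (x), 130 mm long (y), flat seat 12 mm above the table between two end lips 24 mm high, 114 mm apart inside; foot 56 mm wide, 4 mm high. Origin: centre of its underside. The fuse holder lies lengthwise on the seat between the lips, either way round.
- gauge: bystander: flat nickel coin tester gauge, 90 x 45 x 6 mm, lying behind the tray; origin: centre of its underside
- screw_jar: bystander: glass jar with a red cap, 60 mm diameter, 80 mm tall, behind the tray; origin: centre of its underside

How it is judged:
On the way, in this order (a step that is already met when the one before it is completed fails the run):
1. the cap and the pulley both stand upright and released on the mat, the fuse holder still where it lay (within 25 mm) (x of lens_cap in the frame of mat between -0.095 and 0.095 m and y of lens_cap in the frame of mat between -0.06 and 0.06 m and z of lens_cap in the frame of mat between -0.002 and 0.008 m and angle between each of lens_cap, pulley's own z axis and vertical below 0.15 rad and linear speed of each of lens_cap, pulley below 0.02 m/s and contact force between each of lens_cap, pulley and the fingers below 0.05 N and x of pulley in the frame of mat between -0.095 and 0.095 m and y of pulley in the frame of mat between -0.06 and 0.06 m and z of pulley in the frame of mat between -0.002 and 0.008 m and distance of fuse_holder from where it was at the start of the episode below 0.025 m), for 0.2 s.
2. the fuse holder lies released in the cradle while the cap and the pulley still stand on the mat (x of fuse_holder in the frame of cradle between -0.012 and 0.012 m and y of fuse_holder in the frame of cradle between -0.012 and 0.012 m and z of fuse_holder in the frame of cradle between 0.007 and 0.017 m and angle between the y axis of fuse_holder and the y axis of cradle, either way round below 0.25 rad and angle between each of fuse_holder, lens_cap, pulley's own z axis and vertical below 0.15 rad and linear speed of each of fuse_holder, lens_cap, pulley below 0.02 m/s and contact force between each of fuse_holder, lens_cap, pulley and the fingers below 0.05 N and x of lens_cap in the frame of mat between -0.095 and 0.095 m and y of lens_cap in the frame of mat between -0.06 and 0.06 m and z of lens_cap in the frame of mat between -0.002 and 0.008 m and x of pulley in the frame of mat between -0.095 and 0.095 m and y of pulley in the frame of mat between -0.06 and 0.06 m and z of pulley in the frame of mat between -0.002 and 0.008 m), for 0.2 s.
At the end, for the whole second after the job is handed in: The fuse holder lies flat in the cradle, centred within 12 mm each way and within 0.25 rad of its length; the cap and the pulley stand upright (within 0.1 rad), each within 14 mm of where it stood at the start; all released and at rest (x of fuse_holder in the frame of cradle between -0.012 and 0.012 m and y of fuse_holder in the frame of cradle between -0.012 and 0.012 m and z of fuse_holder in the frame of cradle between 0.007 and 0.017 m and angle between the y axis of fuse_holder and the y axis of cradle, either way round below 0.25 rad and angle between fuse_holder's own z axis and vertical below 0.15 rad and linear speed of each of fuse_holder, lens_cap, pulley below 0.02 m/s and contact force between each of fuse_holder, lens_cap, pulley and the fingers below 0.05 N and distance of each of lens_cap, pulley from where it was at the start of the episode below 0.014 m and angle between each of lens_cap, pulley's own z axis and vertical below 0.1 rad); the robot touches nothing.
It fails at once if the gauge is shoved more than 25 mm (distance of gauge from where it was at the start of the episode above 0.025 m).
It fails at once if the screw jar is shoved more than 25 mm (distance of screw_jar from where it was at the start of the episode above 0.025 m).
It also fails if it takes over 120 s, if anything falls off the work surface, if the arm or the gripper's body presses on something with over 40 N, if the wrist force passes 120 N, or if a joint passes its speed limit or range.

### The arm

A 6-joint arm with a two-finger parallel gripper is mounted at the origin on the work surface. World frame = base frame: x ahead of the robot, y to its left, z up, the work surface at z = 0. Lengths are in m, angles in rad, forces in N, time in s.
With the tool pointing down it reaches from about 0.375 to 0.9 m from the base axis. Payload 3.1 kg.
Tool frame: the origin (TCP) lies between the finger pads; the fingertips stand 11 mm ahead of it and the grasp point (between the pads) lies 8 mm behind it; z points along the fingers, y is the line along which they close (so a half turn about z gives the same grasp; the last joint's range is limited). The gripper opens to 87 mm and grips with 3 to 60 N. Pads are 19 mm wide; open, the fingers measure 117 mm over their backs; the gripper's body (75 mm by 190 mm) begins 51 mm behind the grasp point.
Start: joints at [-0.178, 0.527, 1.433, -0, 1.181, -0.178], TCP at [0.625, 0, 0.234] pointing down, gripper open.
Joint ranges: [-3.08, 3.08], [-0.75, 2.2], [0.22, 2.44], [-1.43, 4.57], [0, 2.65], [-2.85, 2.85]. Speed limits (rad/s): [2.79, 2.79, 3.14, 3.14, 3.14, 3.14].

### API

Orientations are given as a unit quaternion [x, y, z, w].
In Python, from rig import get_obs, camera, hand_in gives the robot as it stands.
- The arm moves only by the shell command python3 -m pendant 'ROWS' [FORCE]. ROWS is JSON, a list that holds one entry, the list of rows, each a list of 7 numbers: the shift along the tool's x, y, z in m, then the turn, a rotation vector about the tool's x, y, z in degrees, then the opening, from 0 (shut) to 1 (fully open). In form: [[[x, y, z, ax, ay, az, fingers], ...]]. A call has exactly 5 rows; each row shifts and turns the commanded pose from where the row before left it, along the tool's axes as they then stand; what a row does not reach is not made up. A row lasts 1/8 s, in which the tool goes at most 62.5 mm and 10.7 degrees, less where a joint would pass 70% of its speed; a pose out of reach is approached as far as the arm can. A call with a gripper value outside its range is refused whole. The fingers move at their own pace and stop on an object; FORCE is the grip in N (left out, the last holds). Time passes only in rows, so rows that do not move let the fingers close, or fill a call up. It gives the time, the measured TCP pose, the force, the opening and the grip force at its end, in the units of the state.
- get_obs(): the state, without advancing time (a new reading comes with each control period).
- camera(name): name is "scene" or "side" or "wrist"; returns a dict with "img" (420x560x3 uint8, red, green, blue), "intrinsics" (3x3 intrinsics, pixels), "R" (3x3) and "t" (3): a world point X has camera coordinates R X + t; the wrist camera has in their place "T_tool_cam" (4x4, takes a point from camera to tool coordinates, whose origin is the TCP and whose axes are the flange's). Camera axes: x right, y down, z forward; pixel columns grow to the right and rows downward; lengths in m; the calibration is good to about 2 mm. A picture is of the moment at which its call begins: read the wrist's pose just before it. There is no depth.
- hand_in(): hands the job in; it is judged then, once.
The state is a dict: "time": time; "q": joint angles; "joint_velocities": joint speeds; "joint_torque": joint torques, N m; "position": TCP position; "tool_rot": TCP orientation; "ft_force": force on the tool from outside, world axes, zero at the start; "moment": the same for the moment, N m; "grip_width": finger opening in m; "grip_force": force on a finger pad.
Only numpy, scipy, OpenCV 4.12 (cv2) and the standard library are available. Lean on these libraries where they do the work, as an engineer would, in place of code of your own. Each camera call takes 0.05 s, during which the arm holds its last target. There are 200 camera calls.

## Working session

There is one attempt and no reset: what is moved stays moved. The work goes in short steps, Python scripts to look and compute and a shell command to move; the robot and the scene stay as the last step left them, time stands still between calls to the robot, and variables do not carry over. Pictures are saved under pics/ and viewed, at most 14 in all, crops included, and the job is handed in when it is done.

```bash
ls; mkdir -p pics
python3 - <<'E'
from rig import get_obs,camera
import cv2,numpy as np
o=get_obs();print(o)
for n in("scene","side","wrist"):
    c=camera(n);cv2.imwrite(f"pics/{n}0.png",c["img"][:,:,::-1]);np.savez(f"{n}0.npz",**c)
    print(n,{k:np.round(v,4).tolist() for k,v in c.items() if k!="img"})
E
```

```text
pics
{'time': 0.0, 'q': array([-1.78481576e-01,  5.28422275e-01,  1.43392003e+00,  2.00198839e-05,
        1.18139434e+00, -1.78474691e-01]), 'joint_velocities': array([-0.00093912, -0.00014171, -0.00021345, -0.00223975,  0.00090994,
       -0.0012315 ]), 'joint_torque': array([-5.45745443e-04, -4.40045428e+01, -1.76593530e+01,  6.32597599e-02,
        5.83207863e-02, -1.53719384e-04]), 'position': array([6.24283434e-01, 1.75789790e-04, 2.32592943e-01]), 'tool_rot': array([ 7.07111503e-01,  7.07101246e-01, -6.03796753e-04, -8.85822606e-04]), 'ft_force': array([ 0.27013153, -0.6132747 ,  0.44714421]), 'moment': array([ 0.01109667, -0.01864171, -0.00773184]), 'grip_force': 0.0, 'grip_width': 0.08712688695100235}
scene {'intrinsics': [[487.5913, 0.0, 278.8217], [0.0, 487.5913, 215.4727], [0.0, 0.0, 1.0]], 'R': [[-0.0297, 0.9995, -0.0142], [0.8037, 0.0154, -0.5949], [-0.5943, -0.029, -0.8037]], 't': [-0.002, -0.4702, 1.4641]}
side {'intrinsics': [[410.7532, 0.0, 285.6026], [0.0, 410.7532, 207.4166], [0.0, 0.0, 1.0]], 'R': [[-0.9392, -0.3434, 0.0034], [-0.2114, 0.5702, -0.7938], [0.2707, -0.7463, -0.6081]], 't': [0.6049, 0.1548, 0.8]}
wrist {'intrinsics': [[340.2421, 0.0, 278.5175], [0.0, 340.2421, 209.3941], [0.0, 0.0, 1.0]], 'T_tool_cam': [[-0.0005, -0.9601, -0.2798, 0.0777], [1.0, -0.0005, 0.0, 0.0], [-0.0002, -0.2798, 0.9601, -0.1511], [0.0, 0.0, 0.0, 1.0]]}
```

View pics/scene0.png

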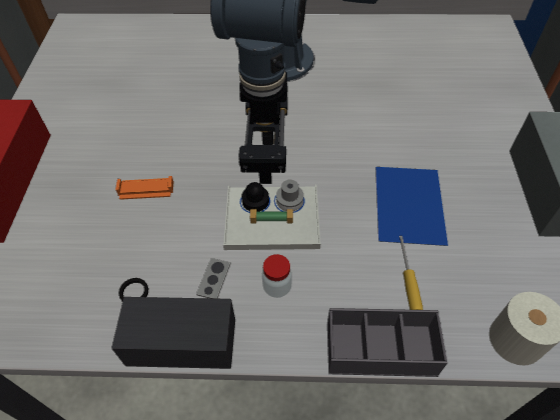

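View pics/side0.png

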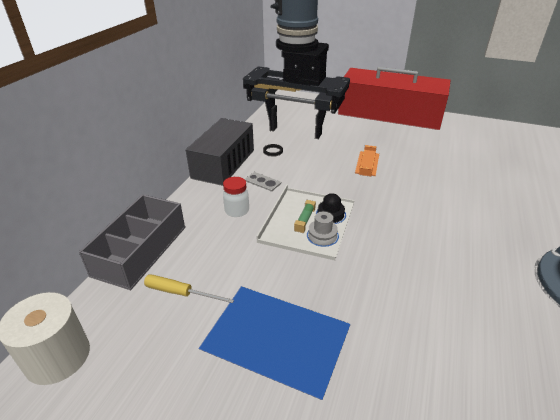

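View pics/wrist0.png

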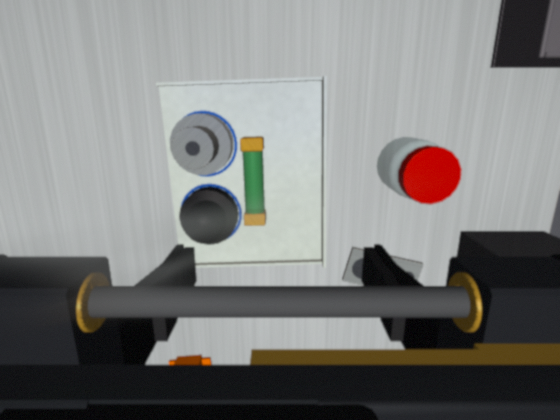

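The scene view shows the cap at (255,195), the pulley at (290,192) and the fuse holder at (272,216). The mat is on the robot's left at (410,205) and the cradle on its right at (145,188). The gauge and jar are well behind the tray. In the wrist view the spots are at about (205,145) for the pulley and (210,212) for the cap.

```bash
cat > h.py <<'E'
import numpy as np,cv2
from scipy.spatial.transform import Rotation as Ro
from scipy.optimize import least_squares
from rig import get_obs,camera
def snap(n):
    o=get_obs();c=camera(n)
    if n=="wrist": return wr(c,o["position"],o["tool_rot"])
    return c["img"],c["intrinsics"],c["R"].T,-c["R"].T@c["t"]
def wr(c,p,q):
    A=Ro.from_quat(q).as_matrix();T=c["T_tool_cam"]
    return c["img"],c["intrinsics"],A@T[:3,:3],A@T[:3,3]+p
def cast(v,px,z):
    px=np.atleast_2d(px).astype(float);d=np.c_[px,np.ones(len(px))]@np.linalg.inv(v[1]).T@v[2].T
    return v[3]+d*((z-v[3][2])/d[:,2])[:,None]
def mask(v,lo,hi):
    return cv2.inRange(cv2.cvtColor(v[0],cv2.COLOR_RGB2HSV),np.array(lo),np.array(hi))
def blob(m,roi=None):
    if roi: 
        k=np.zeros_like(m);x0,y0,x1,y1=roi;k[y0:y1,x0:x1]=255;m=m&k
    cs=cv2.findContours(m,cv2.RETR_EXTERNAL,cv2.CHAIN_APPROX_NONE)[0]
    return max(cs,key=cv2.contourArea)[:,0,:]
def pts(m,roi):
    x0,y0,x1,y1=roi;y,x=np.nonzero(m[y0:y1,x0:x1]);return np.c_[x+x0,y+y0]
def circ(P,r=None):
    c0=P[:,:2].mean(0)
    return least_squares(lambda p:np.hypot(P[:,0]-p[0],P[:,1]-p[1])-p[2],[*c0,.033],loss="soft_l1",f_scale=.001).x
def rect(P):
    (c,s,a)=cv2.minAreaRect((P[:,:2]*1000).astype(np.float32));return np.round(c,1),np.round(s,1),round(a,1)
E
python3 - <<'E'
from h import *
w=wr(dict(np.load("wrist0.npz")),np.array([.62428,.00018,.23259]),[.7071115,.7071012,-.000604,-.000886])
def st(n):
    c=np.load(n+"0.npz");return c["img"],c["intrinsics"],c["R"].T,-c["R"].T@c["t"]
s=st("scene");d=st("side")
B=((100,100,60),(125,255,255));O=((3,150,100),(14,255,255));G=((45,80,30),(90,255,255))
mb=mask(w,*B)
for n,roi in(("pulley",(160,95,245,180)),("cap",(170,178,250,250))):
    P=pts(mb,roi);print(n,"ring",len(P),circ(cast(w,P,.003)))
for n,v,roi in(("scene",s,(360,150,460,260)),("side",d,None)):
    print("mat",n,rect(cast(v,blob(mask(v,*B),roi),.003)))
for n,v,roi in(("scene",s,(100,160,190,210)),("side",d,(340,130,400,190))):
    print("cradle",n,[rect(cast(v,blob(mask(v,*O),roi),z)) for z in(.004,.012,.024)])
for n,v in(("w",w),("scene",s),("side",d)):
    print("green",n,rect(cast(v,blob(mask(v,*G)),.018)))
r=mask(w,(0,150,80),(5,255,255));print("jar",circ(cast(w,blob(r,(390,130,480,220)),.08)))
a=cv2.resize(w[0][70:280,150:350],None,fx=2.8,fy=2.8,interpolation=cv2.INTER_CUBIC)
b=cv2.resize(s[0][165:215,100:190],None,fx=6,fy=6,interpolation=cv2.INTER_CUBIC)
cv2.imwrite("pics/wc.png",a[:,:,::-1]);cv2.imwrite("pics/sc.png",b[:,:,::-1])
E
```

```text
pulley ring 235 [0.54185342 0.04210045 0.03430977]
cap ring 263 [ 0.54443967 -0.03815455  0.03390431]
mat scene (array([546. , 320.1]), array([149., 220.]), 86.7)
mat side (array([543.9, 320.6]), array([149.7, 218.4]), 86.6)
cradle scene [(array([ 500.3, -307.5]), array([ 43.9, 132.6]), 5.1), (array([ 507. , -304.3]), array([ 43.5, 131.4]), 5.1), (array([ 517.1, -299.4]), array([ 43. , 129.6]), 5.1)]
cradle side [(array([ 509.7, -317.4]), array([ 51.8, 163.5]), 5.1), (array([ 508. , -303.7]), array([ 51.1, 161.4]), 5.1), (array([ 505.5, -283.1]), array([ 50. , 158.1]), 5.1)]
green w (array([596.5,   1.9]), array([19.3, 67.1]), 1.1)
green scene (array([598.7,   3.3]), array([66.5, 23.2]), 88.4)
green side (array([594.5,  -7.2]), array([19.6, 64.6]), 2.4)
jar [0.76104542 0.02179981 0.02588913]
```

View pics/wc.png

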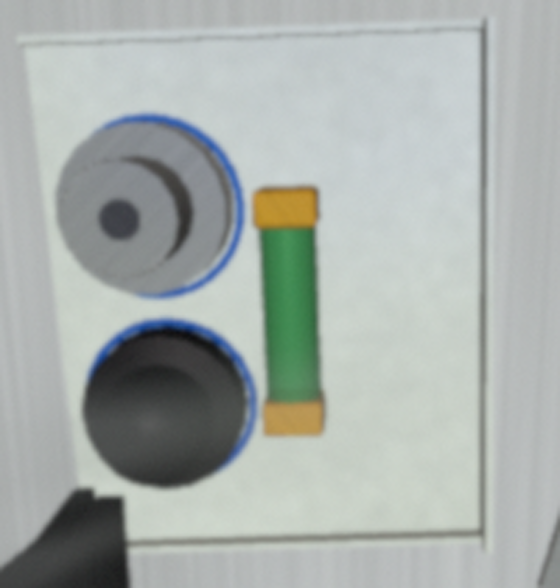

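View pics/sc.png

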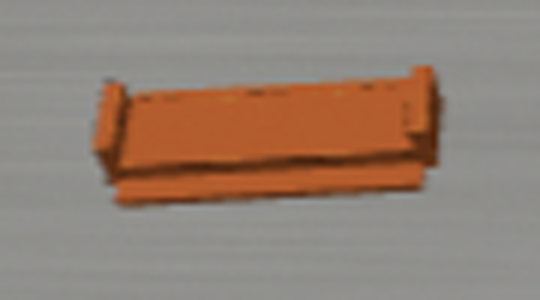

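The close crops confirm it: the pulley's bore is at crop (118,220), the cap fills its ring, and the cradle seat corners are visible. I'll turn the tool so it closes along the row and narrow the fingers.

```bash
python3 -m pendant '[[[0,0,0,0,0,8.8,0.735],[0,0,0,0,0,8.8,0.735],[0,0,0,0,0,8.8,0.735],[0,0,0,0,0,8.8,0.735],[0,0,0,0,0,8.8,0.735]]]' 20 
python3 -m pendant '[[[0,0,0,0,0,8.8,0.735],[0,0,0,0,0,8.8,0.735],[0,0,0,0,0,8.8,0.735],[0,0,0,0,0,8.8,0.735],[0,0,0,0,0,8.8,0.735]]]'
python3 -m pendant '[[[-0.04,0.018,0,0,0,0,0.735],[-0.042,0.0176,0,0,0,0,0.735],[0,0,0,0,0,0,0.735],[0,0,0,0,0,0,0.735],[0,0,0,0,0,0,0.735]]]'
python3 - <<'E'
from h import *
o=get_obs();print(o["position"],Ro.from_quat(o["tool_rot"]).as_matrix().round(3).tolist())
w=snap("wrist");cv2.imwrite("pics/w1.png",w[0][:,:,::-1])
s=np.load("scene0.npz");s=(s["img"],s["intrinsics"],s["R"].T,-s["R"].T@s["t"])
C=np.array([[130,97],[410,80],[415,150],[125,168]])/6+[100,165]
P=cast(s,C,.012)[:,:2];print(P.round(4).tolist(),P.mean(0))
s0=dict(np.load("wrist0.npz"));w0=wr(s0,np.array([.62428,.00018,.23259]),[.7071115,.7071012,-.000604,-.000886])
print("bore",cast(w0,[[192.1,148.6]],.057))
E
```

```text
time: 0.78
position: [0.6247, 0.0001, 0.2331]
tool_rot: [0.921, 0.388, -0.0, -0.0]
ft_force: [-0.4, -0.3, 0.2]
grip_width: 0.0642
grip_force: 0.0
time: 1.4
position: [0.6247, 0.0001, 0.2331]
tool_rot: [1.0, 0.015, -0.0, -0.0]
ft_force: [0.5, -0.2, 0.1]
grip_width: 0.0641
grip_force: 0.0
time: 2.02
position: [0.5456, -0.0383, 0.2337]
tool_rot: [1.0, 0.018, 0.001, 0.0]
ft_force: [0.1, 0.0, 0.6]
grip_width: 0.0641
grip_force: 0.0
[ 0.54559954 -0.03826961  0.23369064] [[0.999, 0.035, 0.001], [0.035, -0.999, -0.0], [0.001, 0.0, -1.0]]
[[0.4985, -0.3599], [0.4877, -0.249], [0.5238, -0.241], [0.535, -0.3537]] [ 0.51124851 -0.30090109]
bore [[0.54178601 0.04299838 0.057     ]]
```

View pics/w1.png

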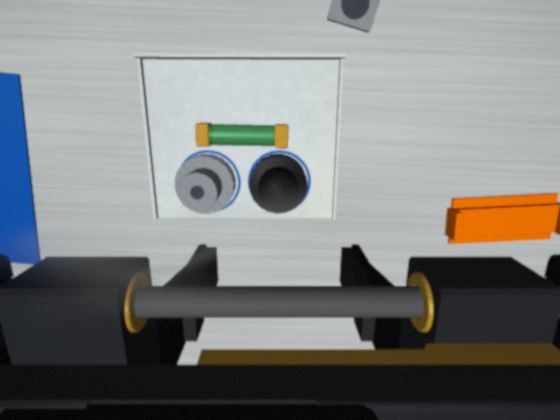

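The wrist view shows the row level in the image, the cap between the finger lines at (278,182), and the pulley at (207,183). Descending on the cap's neck.

```bash
python3 -m pendant '[[[-0.001,0,0.06,0,0,0,0.735],[0,0,0.06,0,0,0,0.735],[0,0,0.046,0,0,0,0.735],[0,0,0.02,0,0,0,0.735],[0,0,0.01,0,0,0,0.735]]]'
python3 -m pendant '[[[0,0,0,0,0,0,0.735],[0,0,0,0,0,0,0.3],[0,0,0,0,0,0,0.3],[0,0,0,0,0,0,0.3],[0,0,0,0,0,0,0.3]]]' 20
```

```text
time: 2.7
position: [0.5434, -0.038, 0.0358]
tool_rot: [1.0, 0.018, -0.001, -0.0]
ft_force: [-0.6, 0.6, 0.0]
grip_width: 0.0643
grip_force: 0.0
time: 3.32
position: [0.5437, -0.0386, 0.0383]
tool_rot: [1.0, 0.017, 0.001, 0.0]
ft_force: [-0.6, 0.6, 4.8]
grip_width: 0.0413
grip_force: 20.0
```

```bash
python3 -m pendant '[[[0,0,-0.02,0,0,0,0.3],[0,0,-0.04,0,0,0,0.3],[0,0,-0.04,0,0,0,0.3],[-0.004,-0.023,-0.02,0,0,0,0.3],[-0.004,-0.04,0,0,0,0,0.3]]]'
python3 -m pendant '[[[-0.005,-0.05,0,0,0,0,0.3],[-0.005,-0.05,0,0,0,0,0.3],[-0.005,-0.05,0,0,0,0,0.3],[-0.005,-0.05,0,0,0,0,0.3],[-0.005,-0.05,0,0,0,0,0.3]]]'
python3 -m pendant '[[[-0.003,-0.03,0,0,0,0,0.3],[0,-0.02,0,0,0,0,0.3],[0,0,0,0,0,0,0.3],[0,0,0.04,0,0,0,0.3],[0,0,0.04,0,0,0,0.3]]]'
```

```text
time: 3.95
position: [0.5347, 0.0237, 0.1596]
tool_rot: [1.0, 0.016, 0.003, 0.001]
ft_force: [-0.3, -0.4, -1.5]
grip_width: 0.0417
grip_force: 20.0
time: 4.58
position: [0.4987, 0.2747, 0.1574]
tool_rot: [1.0, 0.017, -0.0, 0.0]
ft_force: [1.1, 0.0, -0.7]
grip_width: 0.0414
grip_force: 20.0
time: 5.2
position: [0.4956, 0.3217, 0.0773]
tool_rot: [1.0, 0.017, 0.001, -0.0]
ft_force: [-0.3, -0.0, -0.8]
grip_width: 0.0415
grip_force: 20.0
```

```bash
python3 -m pendant '[[[0,0,0.025,0,0,0,0.3],[0,0,0.0145,0,0,0,0.3],[0,0,0,0,0,0,0.3],[0,0,0,0,0,0,0.735],[0,0,0,0,0,0,0.735]]]'
python3 -m pendant '[[[0,0,0,0,0,0,0.735],[0,0,-0.0195,0,0,0,0.735],[0,0,-0.04,0,0,0,0.735],[0,0,-0.04,0,0,0,0.735],[0.004,0.032,-0.02,0,0,0,0.735]]]'
python3 -m pendant '[[[0.007,0.05,0,0,0,0,0.735],[0.007,0.05,0,0,0,0,0.735],[0.007,0.05,0,0,0,0,0.735],[0.007,0.05,0,0,0,0,0.735],[0.004,0.05,0,0,0,0,0.735]]]'
python3 -m pendant '[[[0,0,0,0,0,0,0.735],[0,0,0,0,0,0,0.735],[0,0,0,0,0,0,0.735],[0,0,0,0,0,0,0.735],[0,0,0,0,0,0,0.735]]]'
python3 - <<'E'
from h import *
w=snap("wrist");s=snap("side")
a=np.vstack([w[0][60:320,100:400],cv2.resize(s[0][180:400,180:400],(300,300))]);cv2.imwrite("pics/w2.png",a[:,:,::-1])
E
```

```text
time: 5.82
position: [0.4952, 0.3231, 0.0388]
tool_rot: [1.0, 0.017, 0.001, -0.0]
ft_force: [-0.6, 0.4, -0.5]
grip_width: 0.0546
grip_force: 0.0
time: 6.45
position: [0.5008, 0.293, 0.1603]
tool_rot: [1.0, 0.019, 0.003, -0.001]
ft_force: [0.9, -0.6, -1.2]
grip_width: 0.0638
grip_force: 0.0
time: 7.08
position: [0.5409, 0.0409, 0.1579]
tool_rot: [1.0, 0.018, 0.001, 0.0]
ft_force: [0.2, 0.1, 0.0]
grip_width: 0.0642
grip_force: 0.0
time: 7.7
position: [0.5403, 0.0434, 0.1576]
tool_rot: [1.0, 0.018, -0.0, -0.0]
ft_force: [0.0, 0.2, 0.7]
grip_width: 0.0639
grip_force: 0.0
```

View pics/w2.png

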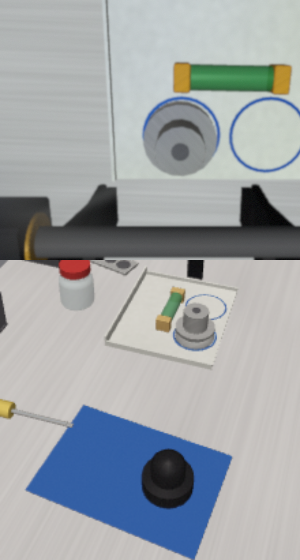

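The cap stands on the mat, the fuse holder hasn't moved, and the pulley at (180,150) is centred between the fingers. Picking the pulley.

```bash
python3 -m pendant '[[[0.001,0,0.05,0,0,0,0.735],[0,0,0.04,0,0,0,0.735],[0,0,0.019,0,0,0,0.735],[0,0,0.01,0,0,0,0.735],[0,0,0,0,0,0,0.735]]]' 40
python3 -m pendant '[[[0,0,0,0,0,0,0.3],[0,0,0,0,0,0,0.3],[0,0,0,0,0,0,0.3],[0,0,0,0,0,0,0.3],[0,0,0,0,0,0,0.3]]]' 40
python3 -m pendant '[[[0,0,-0.015,0,0,0,0.3],[0,0,-0.025,0,0,0,0.3],[0,0,-0.04,0,0,0,0.3],[0,0,-0.04,0,0,0,0.3],[0,0,0,0,0,0,0.3]]]'
```

```text
time: 8.43
position: [0.5414, 0.0426, 0.0382]
tool_rot: [1.0, 0.017, -0.0, -0.0]
ft_force: [-0.9, 0.2, -0.9]
grip_width: 0.0639
grip_force: 0.0
time: 9.05
position: [0.5418, 0.0425, 0.0391]
tool_rot: [1.0, 0.017, 0.0, 0.0]
ft_force: [0.1, -0.9, 4.8]
grip_width: 0.039
grip_force: 40.0
time: 9.68
position: [0.5434, 0.0424, 0.1614]
tool_rot: [1.0, 0.018, 0.003, 0.0]
ft_force: [0.5, 0.7, -4.0]
grip_width: 0.0393
grip_force: 40.0
```

```bash
python3 -m pendant '[[[0.007,-0.027,0,0,0,0,0.3],[0.01,-0.045,0,0,0,0,0.3],[0.012,-0.05,0,0,0,0,0.3],[0.012,-0.05,0,0,0,0,0.3],[0.012,-0.05,0,0,0,0,0.3]]]'
python3 -m pendant '[[[0.006,-0.03,0,0,0,0,0.3],[0.004,-0.02,0,0,0,0,0.3],[0,0,0.03,0,0,0,0.3],[0,0,0.04,0,0,0,0.3],[0,0,0.03,0,0,0,0.3]]]'
python3 -m pendant '[[[0,0,0.012,0,0,0,0.3],[0,0,0.0075,0,0,0,0.3],[0,0,0,0,0,0,0.3],[0,0,0,0,0,0,0.735],[0,0,0,0,0,0,0.735]]]'
python3 -m pendant '[[[0,0,0,0,0,0,0.735],[0,0,-0.0195,0,0,0,0.735],[0,0,-0.04,0,0,0,0.735],[0,0,-0.06,0,0,0,0.735],[0,0,0,0,0,0,0.735]]]'
python3 - <<'E'
from h import *
s=snap("side");cv2.imwrite("pics/s3.png",s[0][:,:,::-1])
G=((45,80,30),(90,255,255))
print(rect(cast(s,blob(mask(s,*G)),.018)))
E
```

```text
time: 10.3
position: [0.5851, 0.2673, 0.1559]
tool_rot: [1.0, 0.017, -0.002, 0.001]
ft_force: [1.4, -0.4, -4.3]
grip_width: 0.0397
grip_force: 40.0
time: 10.92
position: [0.593, 0.3153, 0.0554]
tool_rot: [1.0, 0.017, -0.002, 0.001]
ft_force: [0.3, -0.3, -5.0]
grip_width: 0.0392
grip_force: 40.0
time: 11.55
position: [0.5963, 0.317, 0.0406]
tool_rot: [1.0, 0.017, 0.002, -0.001]
ft_force: [0.3, -0.9, -1.0]
grip_width: 0.052
grip_force: 0.0
time: 12.18
position: [0.5993, 0.3182, 0.1665]
tool_rot: [1.0, 0.018, 0.007, -0.002]
ft_force: [0.7, 0.5, -1.0]
grip_width: 0.064
grip_force: 0.0
(array([594.5,  -7.2]), array([19.6, 64.6]), 2.4)
```

View pics/s3.png

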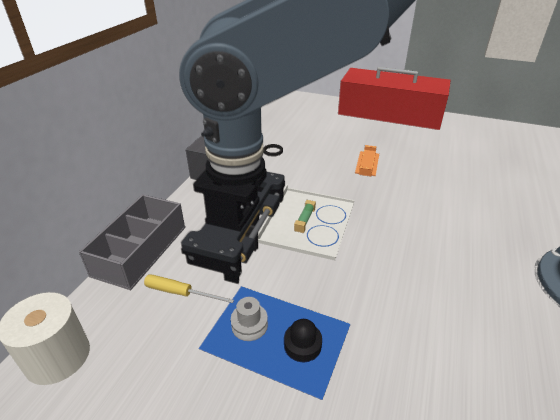

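The pulley at (248,318) and cap at (303,338) both stand on the mat, and the fuse holder is unmoved. Next, over to the fuse holder, turning the tool by −90°.

```bash
python3 -m pendant '[[[-0.001,0.03,0,0,0,0,0.7],[-0.002,0.05,0,0,0,0,0.7],[-0.002,0.055,0,0,0,0,0.7],[-0.002,0.055,0,0,0,0,0.7],[-0.001,0.055,0,0,0,0,0.7]]]'
python3 -m pendant '[[[-0.001,0.05,0,0,0,0,0.7],[0,0.02,0,0,0,-9,0.7],[0,0,0,0,0,-9,0.7],[0,0,0,0,0,-9,0.7],[0,0,0,0,0,-9,0.7]]]'
python3 -m pendant '[[[0,0,0,0,0,-9,0.7],[0,0,0,0,0,-9,0.7],[0,0,0,0,0,-9,0.7],[0,0,0,0,0,-9,0.7],[0,0,0,0,0,-9,0.7]]]'
python3 -m pendant '[[[0,0,0,0,0,-9,0.7],[0,0,0,0,0,0,0.7],[0,0,0,0,0,0,0.7],[0,0,0,0,0,0,0.7],[0,0,0,0,0,0,0.7]]]'
python3 - <<'E'
from h import *
o=get_obs();print(o["position"],Ro.from_quat(o["tool_rot"]).as_matrix().round(3).tolist())
w=snap("wrist");cv2.imwrite("pics/w4.png",w[0][:,:,::-1])
for m in (((45,80,30),(90,255,255)),((12,120,80),(28,255,255))):
    k=mask(w,*m);n,_,st,_=cv2.connectedComponentsWithStats(k)
    for i in range(1,n):
        if st[i,4]>80: print(st[i],rect(cast(w,pts((_:=0) or (cv2.connectedComponents(k)[1]==i).astype(np.uint8),(0,0,560,420)),.02)))
E
```

```text
time: 12.85
position: [0.5944, 0.0699, 0.1579]
tool_rot: [1.0, 0.018, -0.001, -0.0]
ft_force: [0.2, 0.1, 0.2]
grip_width: 0.0607
grip_force: 0.0
time: 13.48
position: [0.5959, 0.0014, 0.1578]
tool_rot: [0.945, 0.328, -0.001, -0.001]
ft_force: [-0.5, -0.9, 0.2]
grip_width: 0.0608
grip_force: 0.0
time: 14.1
position: [0.5959, 0.0016, 0.1578]
tool_rot: [0.747, 0.665, -0.001, -0.001]
ft_force: [-0.3, -0.2, 0.2]
grip_width: 0.0607
grip_force: 0.0
time: 14.72
position: [0.5969, 0.0014, 0.1585]
tool_rot: [0.695, 0.719, -0.0, -0.0]
ft_force: [0.0, 0.3, -0.1]
grip_width: 0.0602
grip_force: 0.0
[0.59687584 0.00144327 0.15851434] [[-0.034, 0.999, -0.0], [0.999, 0.034, -0.0], [-0.0, -0.0, -1.0]]
[ 267  164   23   75 1571] (array([596.4,   1.4]), array([19.2, 67.6]), 1.4)
[266 145  27  18 472] (array([595.9,  44. ]), array([22.1, 14.3]), 1.9)
[265 238  25  15 348] (array([596.9, -39.2]), array([22.1, 13.8]), 1.9)
[414 275  14  57 360] (array([737.7, -94.8]), array([11.4, 62.5]), 10.1)
[130 280  13  52 319] (array([ 462.1, -107. ]), array([56.6, 11. ]), 87.5)
[ 191  344  369   20 5654] (array([ 700.6, -153.7]), array([375.4,  22.8]), 1.9)
```

View pics/w4.png

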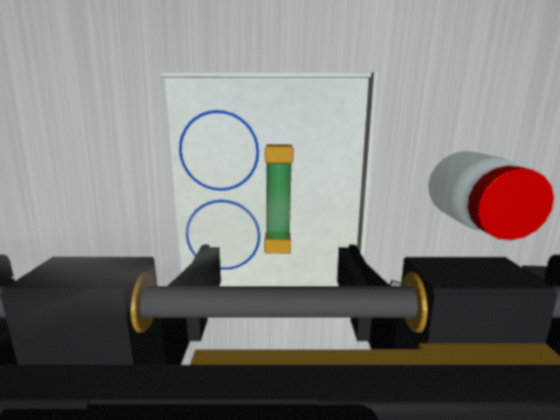

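The fuse holder at (279,198) is centred under the fingers and aligned with them. Grasping it.

```bash
python3 -m pendant '[[[0.001,0,0.05,0,0,0,0.7],[0,0,0.045,0,0,0,0.7],[0,0,0.03,0,0,0,0.7],[0,0,0.013,0,0,0,0.7],[0,0,0.003,0,0,0,0.7]]]' 20
python3 -m pendant '[[[0,0,0,0,0,0,0.1],[0,0,0,0,0,0,0.1],[0,0,0,0,0,0,0.1],[0,0,0,0,0,0,0.1],[0,0,0,0,0,0,0.1]]]' 20
python3 -m pendant '[[[0,0,-0.015,0,0,0,0.1],[0,0,-0.025,0,0,0,0.1],[0,0,-0.04,0,0,0,0.1],[0,0,-0.04,0,0,0,0.1],[0,0,-0.01,0,0,0,0.1]]]'
```

```text
time: 15.4
position: [0.5969, 0.0024, 0.0172]
tool_rot: [0.695, 0.719, -0.0, -0.0]
ft_force: [0.7, 0.7, 0.7]
grip_width: 0.0607
grip_force: 0.0
time: 16.02
position: [0.5969, 0.0025, 0.0179]
tool_rot: [0.695, 0.719, 0.0, 0.0]
ft_force: [-0.8, 0.1, 1.9]
grip_width: 0.0221
grip_force: 19.9
time: 16.65
position: [0.5987, 0.0022, 0.1511]
tool_rot: [0.695, 0.719, 0.002, 0.003]
ft_force: [-0.1, -0.1, 0.3]
grip_width: 0.0218
grip_force: 19.9
```

```bash
python3 -m pendant '[[[-0.025,-0.008,0,0,0,0,0.1],[-0.045,-0.014,0,0,0,0,0.1],[-0.05,-0.016,0,0,0,0,0.1],[-0.05,-0.016,0,0,0,0,0.1],[-0.05,-0.016,0,0,0,0,0.1]]]'
python3 -m pendant '[[[-0.05,-0.016,0,0,0,0,0.1],[-0.03,-0.01,0,0,0,-1.6,0.1],[0,0,0,0,0,-1.6,0.1],[0,0,0,0,0,0,0.1],[0,0,0,0,0,0,0.1]]]'
python3 - <<'E'
from h import *
o=get_obs();print(o["position"],Ro.from_quat(o["tool_rot"]).as_matrix().round(3).tolist())
w=snap("wrist");cv2.imwrite("pics/w5.png",w[0][:,:,::-1])
m=mask(w,(3,150,100),(11,255,255));C=blob(m)
for z in(.004,.012,.024): print(z,rect(cast(w,C,z)))
E
```

```text
time: 17.27
position: [0.5334, -0.2209, 0.1468]
tool_rot: [0.695, 0.719, -0.0, -0.001]
ft_force: [0.7, -1.1, -1.3]
grip_width: 0.0217
grip_force: 19.9
time: 17.9
position: [0.5114, -0.2991, 0.1472]
tool_rot: [0.674, 0.739, 0.0, -0.001]
ft_force: [-0.3, -0.1, -0.1]
grip_width: 0.0217
grip_force: 19.9
[ 0.51142669 -0.29909769  0.14722707] [[-0.092, 0.996, -0.001], [0.996, 0.092, 0.001], [0.001, -0.001, -1.0]]
0.004 (array([ 540., -341.]), array([0., 0.]), 0.0)
0.012 (array([ 539.1, -337.7]), array([0., 0.]), 0.0)
0.024 (array([ 537.6, -332.9]), array([0., 0.]), 0.0)
```

View pics/w5.png

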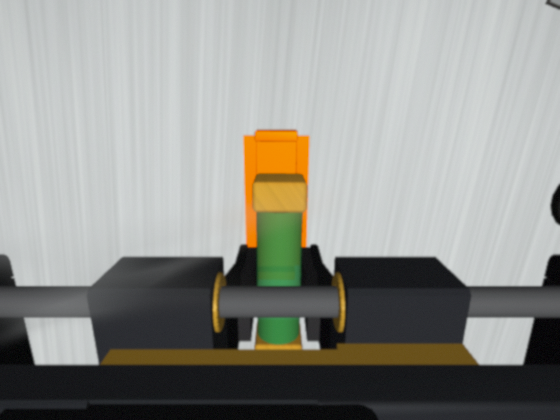

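The wrist view looks along the cradle. Its foot edges are at columns 244 and 308, its far lip top at row 130, and the fuse holder is held in line above it.

Run:
```python
from h import *
w=snap("wrist");h=cv2.cvtColor(w[0],cv2.COLOR_RGB2HSV)
m=mask(w,(3,200,180),(15,255,255))
for r in(150,165,235): x=np.nonzero(m[r,200:340])[0]+200;a,b=x.min(),x.max()+1;P=cast(w,[[a,r],[b,r]],.004);print(r,a,b,P.mean(0),P[1]-P[0])
col=m[:,277];r0=np.nonzero(col[100:200])[0].min()+100;print(r0,cast(w,[[257,r0],[298,r0]],.024),h[r0:r0+12,277].tolist())
```

```text
Traceback (most recent call last):
ValueError: zero-size array to reduction operation minimum which has no identity
```

Run:
```python
from h import *
w=snap("wrist");h=cv2.cvtColor(w[0],cv2.COLOR_RGB2HSV)
print(h[150,262],h[150,248],h[235,248],h[190,280])
m=mask(w,(5,150,60),(18,255,255))
for r in(150,165,235): 
    x=np.nonzero(m[r,200:340])[0]+200
    if len(x): a,b=x.min(),x.max()+1;P=cast(w,[[a,r],[b,r]],.004);print(r,a,b,P.mean(0),P[1]-P[0])
x=np.nonzero(m[100:200,277])[0]
if len(x): r0=x.min()+100;print(r0,cast(w,[[257,r0],[298,r0]],.024))
```

```text
[ 17 255 245] [ 17 255 245] [ 16 248 242] [ 21 183 213]
150 244 308 [ 0.50545964 -0.25467938  0.004     ] [0.05468881 0.00504023 0.        ]
165 244 308 [ 0.50661806 -0.26754257  0.004     ] [0.05536434 0.00510294 0.        ]
235 246 306 [ 0.51242562 -0.33202981  0.004     ] [0.055079   0.00507894 0.        ]
130 [[ 0.48911612 -0.2382955   0.024     ]
 [ 0.52124975 -0.23533434  0.024     ]]
```

```bash
python3 -m pendant '[[[-0.002,-0.0015,0.04,0,0,0,0.1],[0,0,0.04,0,0,0,0.1],[0,0,0.025,0,0,0,0.1],[0,0,0.01,0,0,0,0.1],[0,0,0.0055,0,0,0,0.1]]]'
python3 -m pendant '[[[0,0,0,0,0,0,0.1],[0,0,0,0,0,0,0.5],[0,0,0,0,0,0,0.5],[0,0,0,0,0,0,0.5],[0,0,0,0,0,0,0.5]]]'
python3 -m pendant '[[[0,0,-0.015,0,0,0,0.6],[0,0,-0.03,0,0,0,0.6],[0,0,-0.05,0,0,0,0.6],[0,0,-0.03,0,0,0,0.6],[0,0,0,0,0,0,0.6]]]'
python3 - <<'E'
from h import *
w=snap("wrist");s=snap("side")
a=np.hstack([w[0],cv2.resize(s[0][110:220,320:420],None,fx=2,fy=2)[:420]]) if 0 else w[0]
cv2.imwrite("pics/w6.png",a[:,:,::-1])
k=mask(w,(45,80,30),(90,255,255));print(rect(cast(w,blob(k),.028)))
E
```

```text
time: 18.68
position: [0.5105, -0.3028, 0.027]
tool_rot: [0.674, 0.739, 0.0, 0.0]
ft_force: [-0.6, 0.1, -0.3]
grip_width: 0.0221
grip_force: 19.9
time: 19.3
position: [0.5101, -0.3029, 0.0272]
tool_rot: [0.674, 0.738, 0.0, 0.0]
ft_force: [0.6, -0.3, -0.4]
grip_width: 0.0427
grip_force: 0.0
time: 19.92
position: [0.5117, -0.3042, 0.1558]
tool_rot: [0.674, 0.739, 0.0, 0.004]
ft_force: [0.1, -0.7, 0.0]
grip_width: 0.0522
grip_force: 0.0
(array([ 510.3, -304. ]), array([19.3, 67. ]), 5.1)
```

View pics/w6.png

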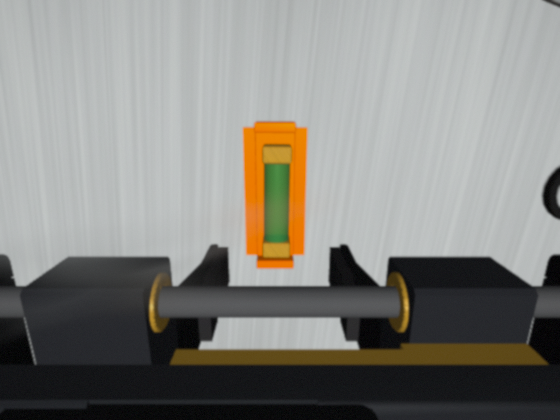

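The fuse holder lies squarely in the cradle between the lips, at (277,200). Going back to the mat for the pulley.

```bash
python3 -m pendant '[[[0.0295,0.0067,0,0,0,0,0.735],[0.05,0.012,0,0,0,0,0.735],[0.055,0.013,0,0,0,0,0.735],[0.055,0.013,0,0,0,0,0.735],[0.055,0.013,0,0,0,0,0.735]]]' 40
python3 -m pendant '[[[0.055,0.013,0,0,0,0,0.735],[0.055,0.013,0,0,0,0,0.735],[0.055,0.013,0,0,0,0,0.735],[0.055,0.013,0,0,0,0,0.735],[0.055,0.012,0,0,0,0,0.735]]]'
python3 -m pendant '[[[0.05,0.011,0,0,0,0,0.735],[0.04,0.009,0,0,0,0,0.735],[0,0,0,0,0,0,0.735],[0,0,0,0,0,10,0.735],[0,0,0,0,0,10,0.735]]]'
python3 -m pendant '[[[0,0,0,0,0,10,0.735],[0,0,0,0,0,10,0.735],[0,0,0,0,0,10,0.735],[0,0,0,0,0,10,0.735],[0,0,0,0,0,10,0.735]]]'
python3 -m pendant '[[[0,0,0,0,0,10,0.735],[0,0,0,0,0,10,0.735],[0,0,0,0,0,3.2,0.735],[0,0,0,0,0,0,0.735],[0,0,0,0,0,0,0.735]]]'
python3 - <<'E'
from h import *
w=snap("wrist");cv2.imwrite("pics/w7.png",w[0][:,:,::-1])
E
```

```text
time: 20.65
position: [0.5443, -0.0522, 0.1504]
tool_rot: [0.674, 0.738, -0.001, -0.002]
ft_force: [-0.1, -0.6, -0.6]
grip_width: 0.0639
grip_force: 0.0
time: 21.28
position: [0.5831, 0.2271, 0.1501]
tool_rot: [0.674, 0.738, -0.002, -0.001]
ft_force: [-0.0, -0.1, -0.1]
grip_width: 0.0638
grip_force: 0.0
time: 21.9
position: [0.5948, 0.3156, 0.1502]
tool_rot: [0.794, 0.608, -0.002, -0.0]
ft_force: [-0.6, -0.6, 0.3]
grip_width: 0.064
grip_force: 0.0
time: 22.52
position: [0.5949, 0.3152, 0.1503]
tool_rot: [0.977, 0.215, -0.002, 0.0]
ft_force: [-0.0, -1.2, -0.4]
grip_width: 0.0641
grip_force: 0.0
time: 23.15
position: [0.5955, 0.3161, 0.1512]
tool_rot: [1.0, 0.018, -0.001, 0.0]
ft_force: [-0.1, 0.7, 0.0]
grip_width: 0.064
grip_force: 0.0
```

View pics/w7.png

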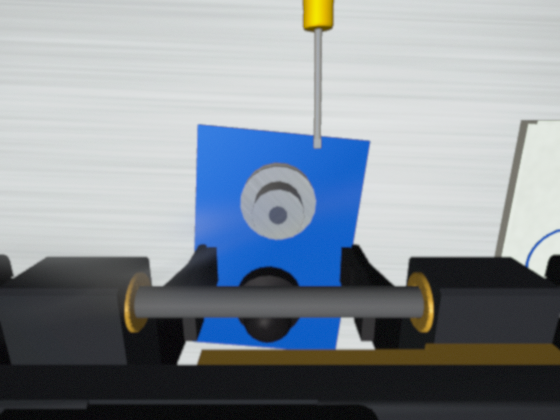

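```bash
python3 -m pendant '[[[0.001,-0.001,0.04,0,0,0,0.735],[0,0,0.04,0,0,0,0.735],[0,0,0.022,0,0,0,0.735],[0,0,0.01,0,0,0,0.735],[0,0,0,0,0,0,0.735]]]' 40
python3 -m pendant '[[[0,0,0,0,0,0,0.3],[0,0,0,0,0,0,0.3],[0,0,0,0,0,0,0.3],[0,0,0,0,0,0,0.3],[0,0,0,0,0,0,0.3]]]' 40
python3 -m pendant '[[[0,0,-0.015,0,0,0,0.3],[0,0,-0.025,0,0,0,0.3],[0,0,-0.04,0,0,0,0.3],[0,0,-0.04,0,0,0,0.3],[0,0,0,0,0,0,0.3]]]'
python3 -m pendant '[[[-0.007,0.027,0,0,0,0,0.3],[-0.01,0.045,0,0,0,0,0.3],[-0.012,0.05,0,0,0,0,0.3],[-0.012,0.05,0,0,0,0,0.3],[-0.012,0.05,0,0,0,0,0.3]]]'
python3 -m pendant '[[[-0.006,0.03,0,0,0,0,0.3],[-0.0045,0.02,0,0,0,0,0.3],[0,0,0,0,0,0,0.3],[0,0,0,0,0,0,0.3],[0,0,0,0,0,0,0.3]]]'
```

```text
time: 23.82
position: [0.5968, 0.3179, 0.0396]
tool_rot: [1.0, 0.018, -0.0, 0.0]
ft_force: [0.5, 0.7, 0.9]
grip_width: 0.0639
grip_force: 0.0
time: 24.45
position: [0.5973, 0.3177, 0.0409]
tool_rot: [1.0, 0.018, 0.0, 0.0]
ft_force: [-0.2, -1.8, 5.8]
grip_width: 0.0392
grip_force: 40.0
time: 25.08
position: [0.5992, 0.3193, 0.1636]
tool_rot: [1.0, 0.017, 0.004, -0.002]
ft_force: [0.7, -0.1, -3.8]
grip_width: 0.039
grip_force: 40.0
time: 25.7
position: [0.5496, 0.0931, 0.1578]
tool_rot: [1.0, 0.018, -0.002, -0.0]
ft_force: [0.4, -0.4, -4.3]
grip_width: 0.0393
grip_force: 40.0
time: 26.32
position: [0.5427, 0.045, 0.1595]
tool_rot: [1.0, 0.018, -0.0, -0.0]
ft_force: [-0.3, 0.4, -4.4]
grip_width: 0.0392
grip_force: 40.0
```

```bash
python3 -m pendant '[[[0,0.002,0.04,0,0,0,0.3],[0,0,0.04,0,0,0,0.3],[0,0,0.025,0,0,0,0.3],[0,0,0.01,0,0,0,0.3],[0,0,0.0045,0,0,0,0.3]]]'
python3 -m pendant '[[[0,0,0,0,0,0,0.3],[0,0,0,0,0,0,0.735],[0,0,0,0,0,0,0.735],[0,0,0,0,0,0,0.735],[0,0,0,0,0,0,0.735]]]'
python3 -m pendant '[[[0,0,-0.0195,0,0,0,0.735],[0,0,-0.04,0,0,0,0.735],[0,0,-0.06,0,0,0,0.735],[0,0,0,0,0,0,0.735],[0,0,0,0,0,0,0.735]]]'
python3 - <<'E'
from h import *
w=snap("wrist");cv2.imwrite("pics/w8.png",w[0][:,:,::-1])
c=camera("side");cv2.imwrite("pics/s8.png",c["img"][:,:,::-1])
E
```

```text
time: 26.95
position: [0.5432, 0.0426, 0.0408]
tool_rot: [1.0, 0.018, -0.0, -0.0]
ft_force: [-4.5, 2.5, 22.5]
grip_width: 0.0392
grip_force: 40.0
time: 27.58
position: [0.5433, 0.0419, 0.0408]
tool_rot: [1.0, 0.017, 0.0, 0.0]
ft_force: [-0.6, -0.1, -0.1]
grip_width: 0.0627
grip_force: 0.0
time: 28.2
position: [0.5426, 0.042, 0.1601]
tool_rot: [1.0, 0.017, -0.0, -0.0]
ft_force: [-0.6, 0.2, -0.5]
grip_width: 0.064
grip_force: 0.0
```

View pics/w8.png

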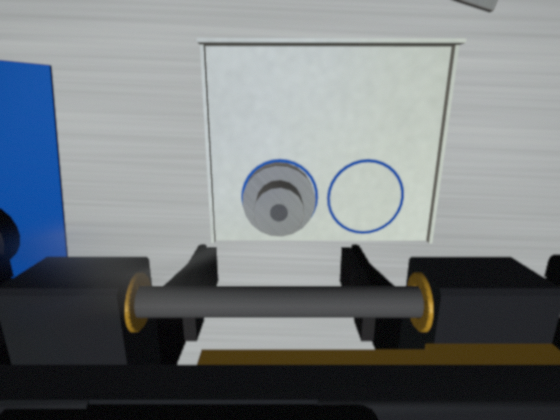

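The pulley is upright in its ring at (280,200). Now the cap.

```bash
python3 -m pendant '[[[-0.0045,-0.0325,0,0,0,0,0.735],[-0.007,-0.05,0,0,0,0,0.735],[-0.007,-0.05,0,0,0,0,0.735],[-0.007,-0.05,0,0,0,0,0.735],[-0.006,-0.05,0,0,0,0,0.735]]]' 20
python3 -m pendant '[[[-0.005,-0.05,0,0,0,0,0.735],[0,0,0,0,0,0,0.735],[0,0,0,0,0,0,0.735],[0,0,0,0,0,0,0.735],[0,0,0.04,0,0,0,0.735]]]'
python3 -m pendant '[[[0,0,0.04,0,0,0,0.735],[0,0,0.03,0,0,0,0.735],[0,0,0.0095,0,0,0,0.735],[0,0,0,0,0,0,0.735],[0,0,0,0,0,0,0.735]]]'
python3 -m pendant '[[[0,0,0,0,0,0,0.3],[0,0,0,0,0,0,0.3],[0,0,0,0,0,0,0.3],[0,0,0,0,0,0,0.3],[0,0,0,0,0,0,0.3]]]' 20
```

```text
time: 28.92
position: [0.502, 0.2744, 0.1581]
tool_rot: [1.0, 0.017, -0.002, 0.001]
ft_force: [-0.0, 0.9, -0.4]
grip_width: 0.0639
grip_force: 0.0
time: 29.55
position: [0.5, 0.3228, 0.1224]
tool_rot: [1.0, 0.016, 0.004, -0.001]
ft_force: [-0.3, -0.5, 0.1]
grip_width: 0.064
grip_force: 0.0
time: 30.18
position: [0.4978, 0.3231, 0.0418]
tool_rot: [1.0, 0.017, 0.001, -0.0]
ft_force: [-0.1, 0.2, 0.6]
grip_width: 0.0643
grip_force: 0.0
time: 30.8
position: [0.4968, 0.3232, 0.041]
tool_rot: [1.0, 0.018, 0.0, -0.0]
ft_force: [-0.6, 0.4, 4.0]
grip_width: 0.0413
grip_force: 20.0
```

```bash
python3 -m pendant '[[[0,0,-0.02,0,0,0,0.3],[0,0,-0.04,0,0,0,0.3],[0,0,-0.04,0,0,0,0.3],[0.004,0.023,-0.02,0,0,0,0.3],[0.004,0.04,0,0,0,0,0.3]]]'
python3 -m pendant '[[[0.005,0.05,0,0,0,0,0.3],[0.005,0.05,0,0,0,0,0.3],[0.005,0.05,0,0,0,0,0.3],[0.005,0.05,0,0,0,0,0.3],[0.005,0.05,0,0,0,0,0.3]]]'
python3 -m pendant '[[[0.003,0.03,0,0,0,0,0.3],[0,0.02,0,0,0,0,0.3],[0,0,0,0,0,0,0.3],[0,0,0,0,0,0,0.3],[0,0,0,0,0,0,0.3]]]'
```

```text
time: 31.42
position: [0.5082, 0.2611, 0.1624]
tool_rot: [1.0, 0.019, 0.002, -0.001]
ft_force: [0.6, -0.4, 0.2]
grip_width: 0.0415
grip_force: 20.0
time: 32.05
position: [0.5405, 0.0098, 0.1602]
tool_rot: [1.0, 0.017, -0.0, -0.0]
ft_force: [0.6, 0.5, -0.2]
grip_width: 0.0414
grip_force: 20.0
time: 32.67
position: [0.545, -0.0371, 0.1605]
tool_rot: [1.0, 0.018, -0.0, -0.0]
ft_force: [0.0, -0.4, -0.5]
grip_width: 0.0413
grip_force: 20.0
```

```bash
python3 -m pendant '[[[0,0.0015,0.04,0,0,0,0.3],[0,0,0.04,0,0,0,0.3],[0,0,0.025,0,0,0,0.3],[0,0,0.01,0,0,0,0.3],[0,0,0.0045,0,0,0,0.3]]]'
python3 -m pendant '[[[0,0,0,0,0,0,0.3],[0,0,0,0,0,0,0.735],[0,0,0,0,0,0,0.735],[0,0,0,0,0,0,0.735],[0,0,0,0,0,0,0.735]]]'
python3 -m pendant '[[[0,0,-0.0195,0,0,0,0.735],[0,0,-0.04,0,0,0,0.735],[0,0,-0.06,0,0,0,0.735],[0,0,-0.04,0,0,0,0.735],[0,0,0,0,0,0,0.735]]]'
python3 - <<'E'
from h import *
w=snap("wrist");s=snap("side")
a=np.vstack([w[0][60:320,100:500],cv2.resize(s[0][120:260,200:400],(400,280))]);cv2.imwrite("pics/f.png",a[:,:,::-1])
E
```

```text
time: 33.3
position: [0.5456, -0.0395, 0.041]
tool_rot: [1.0, 0.018, 0.0, -0.0]
ft_force: [-0.4, 0.5, 7.2]
grip_width: 0.0414
grip_force: 20.0
time: 33.92
position: [0.5455, -0.0401, 0.0412]
tool_rot: [1.0, 0.017, 0.0, 0.0]
ft_force: [-0.2, 0.1, -0.4]
grip_width: 0.0632
grip_force: 0.0
time: 34.55
position: [0.5477, -0.0406, 0.2041]
tool_rot: [1.0, 0.017, 0.004, 0.001]
ft_force: [-0.4, -0.5, -0.8]
grip_width: 0.0641
grip_force: 0.0
```

View pics/f.png

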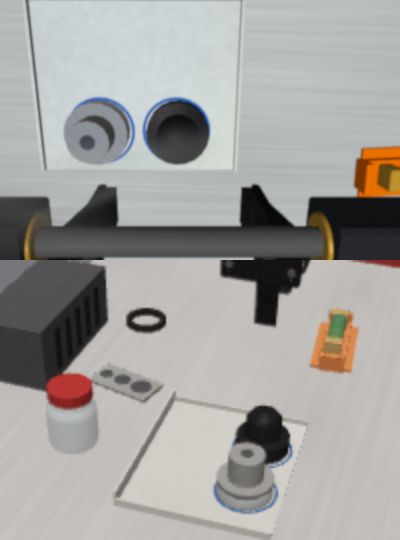

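Both pieces stand upright in their rings, unswapped: the pulley at (97,132) and the cap at (177,132). The fuse holder lies in the cradle and the gripper is clear, so I'm handing in.

```bash
python3 -c "from rig import hand_in;print(hand_in())"
```

```text
the job is handed in; nothing more can be done
None
```

The job is done and handed in at about 35 s of the 120 s; the hand-in returned no verdict, but the last pictures show the fuse holder in the cradle, the cap and pulley upright in their own rings, and the gauge and jar where they were.

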